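Comb scattered pencils into parallel rows

TASK

Take the small wooden rake by its upright handle and comb the three scattered pencils together with its teeth until they lie parallel, close side by side, flat on the table. Move the pencils only with the rake, never with the gripper, and leave the rake standing on its teeth, clear of them.

Things in the scene. Friction and masses are not known exactly. Their poses are not given: they have to be found in the camera images.
- rake: Wooden rake standing on its teeth, 92 mm high, 0.16 kg. Origin at the tooth tips' level under its centre, z up. Head board 166 (x) x 44 (y) mm, underside at z 22, top 36. Two rows of 13 flat teeth along x at y -15 and +15, each 10 (x) x 6 mm, gaps 3 mm; it combs when moved along its y. Upright grip mid-board, 30 (x) x 16 (y) mm, bare from z 41 to 92; take it from above at z 70, closing along y.
- pencil_1: Wooden pencil, 7 mm thick, 123 mm long, 12 g, lying on the table; origin midway along it on its underside, length along its own y. The three are alike; they start in a row across, about 75 mm apart, each pointing roughly away from the robot, up to about 40 degrees askew. A fourth pencil by the notebook at the back is not meant.
- pencil_2: Second pencil, like pencil_1.
- pencil_3: Third pencil, like pencil_1.

How it is judged:
By the outcome, as a careful person would: the job done as asked, in the order asked, and still so for the second after the job is handed in, with the robot touching nothing.
It also fails if it takes over 42 s, if anything falls off the work surface, if the arm or the gripper's body presses on something with over 40 N, if the wrist force passes 120 N, or if a joint passes its speed limit or range.

ROBOT

A 6-joint arm with a two-finger parallel gripper is mounted at the origin on a cart in front of the work surface, level with it; the furniture and walls round the work are solid. World frame = base frame: x ahead of the robot, y to its left, z up, the work surface at z = 0. Lengths are in m, angles in rad, forces in N, time in s.
With the tool pointing down it reaches from about 0.25 to 0.8 m from the base axis. Payload 3.9 kg.
Tool frame: the origin (TCP) lies on the centre line of the jaws, within the pads' length; the fingertips stand 8 mm ahead of it and the grasp point (between the pads) lies 11 mm behind it; z points along the fingers, y is the line along which they close (so a half turn about z gives the same grasp; the last joint's range is limited). The gripper opens to 85 mm and grips with 20 to 120 N. Pads are 22 mm wide; open, the fingers measure 114 mm over their backs; the gripper's body (76 mm by 85 mm) begins 54 mm behind the grasp point. The pads swing forward as they close: fully open they stand 13 mm farther back than shut.
Start: joints at [-1.192, 0.26, -0.138, 1.173, 0, 1.571], TCP at [0.194, -0.488, 0.239] pointing down, gripper open.
Joint ranges: [-2.78, 2.78], [-0.83, 1.72], [-1.28, 1.37], [-1.9, 2.12], [-1.57, 1.48], [-3.14, 3.14]. Speed limits (rad/s): [2.57, 2.57, 3.14, 3.14, 3.14, 3.14].

INTERFACE

Orientations are given as a unit quaternion [x, y, z, w].
In Python, from station import * gives the robot as it stands.
- The arm moves only by the shell command python3 -m crank 'ROWS' [FORCE]. ROWS is a JSON object of lists of equal length, an entry for each row: "xyz": the shift along the tool's x, y, z scaled (see below), a list of three; "roll": the turn about the tool's z scaled (see below); "jaw": the closure, from -1 (fully open) to 1 (shut). A call has 1 to 20 rows; each row is the pose to reach, as a shift and turn from the pose commanded when the call began, along the tool's axes at that moment; what a row does not reach only later rows make up. The controller multiplies each number of a shift by 0.4 m and each number of a turn by 60 degrees. A row lasts 1/10 s, in which the tool goes at most 50 mm and 8.59 degrees, less where a joint would pass 70% of its speed; a pose out of reach is approached as far as the arm can. A call with a number of a shift or a turn outside -1 to 1 is refused whole. A call with a gripper value outside its range is refused whole. The fingers move at their own pace and stop on an object; FORCE is the grip in N (left out, the last holds). Time passes only in rows, so rows that repeat a pose let the fingers close. It gives the time, the measured TCP pose, the force, the opening and the grip force at its end, in the units of the state.
- read_state(): the state, without advancing time (a new reading comes with each control period).
- read_camera(name): name is "scene" or "top" or "wrist"; returns the picture (480x640x3 uint8, red, green, blue); there is no depth.
- get_calibration(name): a dict with "camera_matrix" (3x3 intrinsics, pixels), "k1" (the pictures are not rectified: a ray, as slopes to the right and down, at radius r is drawn at 1 + k1 r^2 times it, then the intrinsics apply), "xyz" and "orientation" of the camera in the world; the wrist camera has in their place "tool_from_camera" (4x4, takes a point from camera to tool coordinates, whose origin is the TCP and whose axes are the flange's). Camera axes: x right, y down, z forward; pixel columns grow to the right and rows downward; lengths in m; the calibration is good to about 2 mm. A picture is of the moment at which its call begins: read the wrist's pose just before it. get_calibration takes no time and is no camera call.
- job_done(): hands the job in; it is judged then, once.
The state is a dict: "time_s": time; "q": joint angles; "qd": joint speeds; "effort": joint torques, N m; "tcp_pos": TCP position; "tool_rot": TCP orientation; "ft_force": force on the tool from outside, world axes, zero at the start; "ft_torque": the same for the moment, N m; "opening": finger opening in m; "finger_force": force on a finger pad.
Only numpy, scipy, OpenCV 4.12 (cv2) and the standard library are available. Lean on these libraries where they do the work, as an engineer would, in place of code of your own. Each camera call takes 0.05 s, during which the arm holds its last target. There are 200 camera calls.

## Working session

There is one attempt and no reset: what is moved stays moved. The work goes in short steps, Python scripts to look and compute and a shell command to move; the robot and the scene stay as the last step left them, time stands still between calls to the robot, and variables do not carry over. Pictures are saved under pics/ and viewed, at most 10 in all, crops included, and the job is handed in when it is done.

```bash
ls; mkdir -p pics; python3 - <<'E'
from station import *
import cv2
s=read_state();print(s['time_s'],s['tcp_pos'],s['tool_rot'],s['opening'])
for n in('top','scene'):
    cv2.imwrite(f'pics/{n}0.png',read_camera(n)[:,:,::-1]);print(n,get_calibration(n))
print(get_calibration('wrist'))
E
```

```text
pics
0.0 [ 0.19390662 -0.4871695   0.23844523] [ 9.82117165e-01  1.88268180e-01 -1.91917820e-04 -9.63853072e-04] 0.08534150117822777
top {'camera_matrix': array([[441.02785638,   0.        , 322.21137024],
       [  0.        , 441.02785638, 245.1375714 ],
       [  0.        ,   0.        ,   1.        ]]), 'k1': -0.10745998846668309, 'xyz': array([ 0.49055139, -0.17695475,  0.88911143]), 'orientation': array([-0.70289901,  0.7101927 , -0.03444802,  0.01930405])}
scene {'camera_matrix': array([[512.5345735 ,   0.        , 321.80034565],
       [  0.        , 512.5345735 , 234.97008604],
       [  0.        ,   0.        ,   1.        ]]), 'k1': -0.09077088260854255, 'xyz': array([0.17859468, 0.26487373, 0.67950288]), 'orientation': array([-0.29392695,  0.88682015, -0.33770251,  0.11451626])}
{'camera_matrix': array([[403.45487599,   0.        , 322.9504464 ],
       [  0.        , 403.45487599, 243.68630495],
       [  0.        ,   0.        ,   1.        ]]), 'k1': -0.0894835460592644, 'tool_from_camera': array([[ 1.00987908e-03, -9.61378114e-01, -2.75229180e-01,
         7.05944906e-02],
       [ 9.99998820e-01,  6.52167940e-04,  1.39119661e-03,
         1.40199991e-04],
       [-1.15797033e-03, -2.75230260e-01,  9.61377638e-01,
        -1.34083592e-01],
       [ 0.00000000e+00,  0.00000000e+00,  0.00000000e+00,
         1.00000000e+00]])}
```

View pics/top0.png

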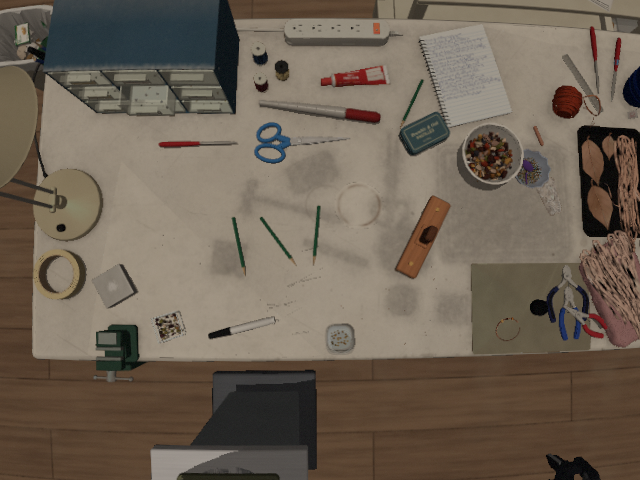

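View pics/scene0.png

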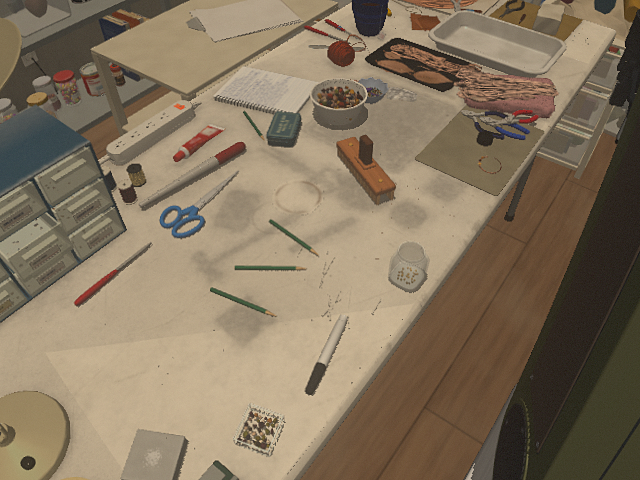

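The top view shows green pencils around (238,245), (278,240) and (317,235), tips towards the robot. The rake is at (422,237) with its dark grip top at (428,234). In the scene view the rake is clear of its neighbours.

```bash
cat > h.py <<'E'
import numpy as np, cv2
from scipy.spatial.transform import Rotation as R
from station import *
def cast(n,px,z,pose=None):
    c=get_calibration(n);K=c['camera_matrix'];px=np.atleast_2d(np.float64(px)).reshape(-1,1,2)
    u=cv2.undistortPoints(px,K,np.array([c['k1'],0,0,0,0.]))[:,0]
    d=np.c_[u,np.ones(len(u))]
    if pose is None: Rm=R.from_quat(c['orientation']).as_matrix();o=np.array(c['xyz'])
    else:
        T=c['tool_from_camera'];Rt=R.from_quat(pose[1]).as_matrix();Rm=Rt@T[:3,:3];o=pose[0]+Rt@T[:3,3]
    d=d@Rm.T
    return o+d*((z-o[2])/d[:,2])[:,None]
def blobs(m,amin):
    n,l,st,ce=cv2.connectedComponentsWithStats(m.astype(np.uint8),connectivity=8)
    return [np.argwhere(l==i)[:,::-1] for i in range(1,n) if st[i,4]>=amin]
def line(P):
    c=P.mean(0);u=np.linalg.svd(P-c,full_matrices=False)[2][0];u=u*np.sign(u[0] or 1);t=(P-c)@u
    return c,u,t
def pencils(im,n='top',pose=None,box=(200,180,460,300)):
    r,g,b=[im[...,i].astype(int) for i in range(3)]
    m=(g-r>12)&(g>=b)
    x0,y0,x1,y1=box;mm=np.zeros_like(m);mm[y0:y1,x0:x1]=m[y0:y1,x0:x1]
    for p in blobs(mm,40):
        W=cast(n,p,.0035,pose)[:,:2];c,u,t=line(W)
        print('green c',c.round(4),'ang',np.degrees(np.arctan2(u[1],u[0])).round(1),'far',(c+u*t.max()).round(4),'near',(c+u*t.min()).round(4),'w',np.ptp((W-c)@[-u[1],u[0]]).round(4),len(p))
def rake(im,n='top',box=(380,180,470,290)):
    hsv=cv2.cvtColor(im,cv2.COLOR_RGB2HSV);x0,y0,x1,y1=box
    m=np.zeros((480,640),bool);m[y0:y1,x0:x1]=((hsv[...,1]>120)&(hsv[...,2]>60))[y0:y1,x0:x1]
    for p in blobs(m,300):
        W=cast(n,p,.036)[:,:2].astype(np.float32);q=cv2.minAreaRect(W*1000);print('rake',q, cv2.boxPoints(q).round(0).tolist())
E
python3 - <<'E'
from h import *
im=cv2.imread('pics/top0.png')[:,:,::-1].copy()
pencils(im);rake(im)
print(cast('top',[[428,234]],.092), cast('scene',[[366,140]],.092))
cv2.imwrite('pics/c.png',cv2.resize(im[180:300,200:470][:,:,::-1],None,fx=2.9,fy=2.9,interpolation=cv2.INTER_NEAREST))
E
```

```text
green c [ 0.5873 -0.1843] ang -5.7 far [ 0.6378 -0.1894] near [ 0.538  -0.1794] w 0.0057 135
green c [ 0.5749 -0.1012] ang 35.9 far [ 0.6154 -0.0719] near [ 0.5342 -0.1307] w 0.0051 124
green c [ 0.5653 -0.0265] ang 11.5 far [ 0.6152 -0.0163] near [ 0.5173 -0.0362] w 0.006 150
rake ((570.6047973632812, -393.86517333984375), (43.35272216796875, 166.7624053955078), 61.850257873535156) [[487.0, -374.0], [634.0, -452.0], [654.0, -414.0], [507.0, -335.0]]
[[ 0.56987099 -0.38903018  0.092     ]] [[ 0.57036239 -0.39133627  0.092     ]]
```

View pics/c.png

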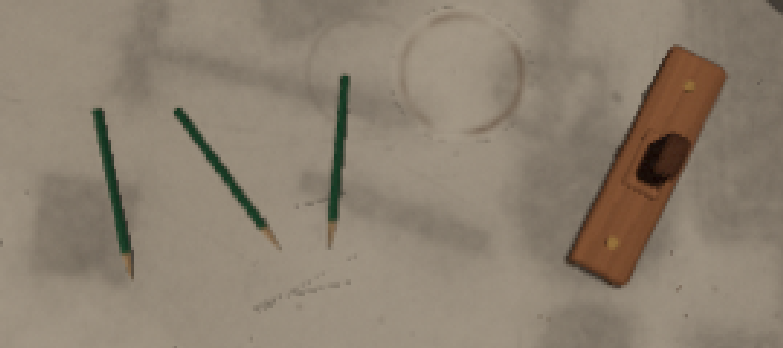

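The crop confirms the masks. The rake centre is about (0.571, -0.392) with its long axis at -28°. Next I'll test which way the last joint turns.

```bash
python3 -c "
from h import *
print(read_state()['q'].round(3))"; python3 -m crank '{"xyz":[[0,0,0],[0,0,0]],"roll":[-0.12,-0.12],"jaw":[-1,-1]}' 60; python3 -c "
from h import *
s=read_state();print(s['q'].round(3),s['time_s'])"
```

```text
[-1.192  0.261 -0.139  1.173  0.     1.571]
time_s: 0.3
tcp_pos: [0.194, -0.4874, 0.2388]
tool_rot: [0.968, 0.25, -0.0, -0.001]
ft_force: [1.2, -0.4, -0.6]
opening: 0.0851
finger_force: 0.0
[-1.192  0.26  -0.139  1.173  0.     1.445] 0.3
```

```bash
python3 -m crank '{"xyz":[[0.05,0.013,0],[0.15,0.04,0],[0.25,0.066,0],[0.35,0.092,0],[0.45,0.118,0],[0.55,0.144,0],[0.65,0.171,0],[0.75,0.197,0],[0.85,0.223,0],[0.92,0.242,0],[0.939,0.2466,0],[0.939,0.2466,0]],"roll":[-0.05,-0.15,-0.25,-0.37,-0.49,-0.61,-0.73,-0.85,-0.95,-1,-1,-1],"jaw":[-1,-1,-1,-1,-1,-1,-1,-1,-1,-1,-1,-1]}' 60; python3 - <<'E'
from h import *
s=read_state();print(s['q'].round(3),s['time_s'])
Rt=R.from_quat(s['tool_rot']).as_matrix();print('yaw',np.degrees(np.arctan2(Rt[1,0],Rt[0,0])), 'shift',(Rt.T@(np.array([.5705,-.3925,.12])-s['tcp_pos'])/.4).round(4))
im=read_camera('wrist');cv2.imwrite('pics/w1.png',im[:,:,::-1])
E
```

```text
time_s: 1.5
tcp_pos: [0.5713, -0.392, 0.2383]
tool_rot: [0.714, 0.7, -0.0, -0.001]
ft_force: [-0.4, 0.2, 0.2]
opening: 0.0851
finger_force: 0.0
[-0.601  0.565  0.343  1.351 -0.     0.989] 1.5
yaw 88.86631320970491 shift [-0.0015 -0.0015  0.2957]
```

View pics/w1.png

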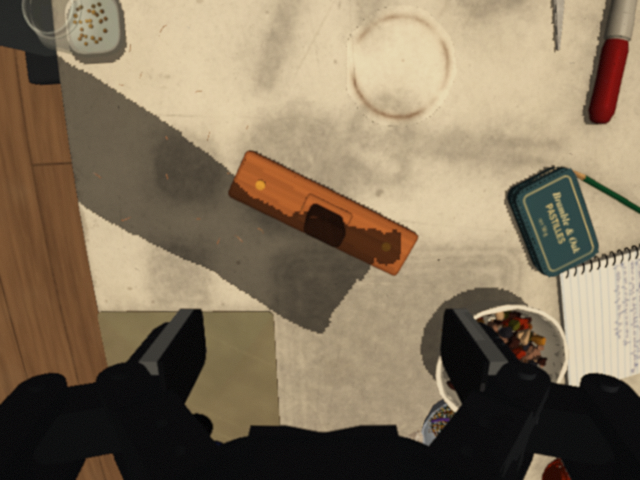

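The wrist view shows the rake head with corners near (247,150), (418,236), (397,275) and (230,195), and the dark grip top at about (325,225).

```bash
python3 - <<'E'
from h import *
s=read_state();p=(s['tcp_pos'],s['tool_rot'])
im=cv2.imread('pics/w1.png')[:,:,::-1]
c=cast('wrist',[[247,150],[418,236],[397,275],[230,195]],.036,p)[:,:2]
print(c.round(4),c.mean(0), np.degrees(np.arctan2(*(c[1]-c[0])[::-1])),np.degrees(np.arctan2(*(c[2]-c[3])[::-1])))
print(cast('wrist',[[326,222]],.092,p))
E
python3 -m crank '{"xyz":[[0,0,0],[0,0,0],[0,0,0],[0,0,0],[0,0,0],[0,0,0],[0,0,0],[0,0,0],[0,0,0]],"roll":[-0.1,-0.24,-0.38,-0.52,-0.66,-0.8,-0.93,-1,-1],"jaw":[-1,-1,-1,-1,-1,-1,-1,-1,-1]}' 60
```

```text
[[ 0.5096 -0.3381]
 [ 0.6529 -0.4139]
 [ 0.6357 -0.4496]
 [ 0.4927 -0.3749]] [ 0.57271926 -0.39411079] -27.87784030493309 -27.542170933286407
[[ 0.57314393 -0.38709361  0.092     ]]
time_s: 2.45
tcp_pos: [0.5687, -0.3935, 0.2398]
tool_rot: [0.27, 0.963, -0.0, -0.0]
ft_force: [-0.3, -0.6, -0.7]
opening: 0.0855
finger_force: 0.0
```

```bash
python3 -m crank '{"xyz":[[0,0,0.04],[0,0,0.1],[0,0,0.17],[0,0,0.24],[0,0,0.31],[0,0,0.37],[0,0,0.42],[0,0,0.45],[0,0,0.45],[0,0,0.45],[0,0,0.45],[0,0,0.45],[0,0,0.45],[0,0,0.45],[0,0,0.45],[0,0,0.45],[0,0,0.45]],"roll":[-0.055,-0.055,-0.055,-0.055,-0.055,-0.055,-0.055,-0.055,-0.055,-0.055,-0.055,-0.055,-0.055,-0.055,-0.055,-0.055,-0.055],"jaw":[-1,-1,-1,-1,-1,-1,-1,-1,0,1,1,1,1,1,1,1,1]}' 60;python3 -c "
from h import *
a=np.mean([read_state()['tcp_pos'] for i in range(20)],0);print(a)"
```

```text
time_s: 4.15
tcp_pos: [0.5713, -0.393, 0.0605]
tool_rot: [0.24, 0.971, -0.0, 0.001]
ft_force: [1.3, -0.5, 4.8]
opening: 0.0156
finger_force: 59.1
[ 0.57127191 -0.39299014  0.0604739 ]
```

```bash
python3 -m crank '{"xyz":[[0,0,-0.04],[0,0,-0.08],[0.02,0.036,-0.1],[0.05,0.09,-0.1],[0.085,0.153,-0.1],[0.12,0.216,-0.1],[0.15,0.27,-0.1],[0.168,0.303,-0.1],[0.1734,0.3127,-0.1],[0.1734,0.3127,-0.08],[0.1734,0.3127,-0.05],[0.1734,0.3127,-0.02],[0.1734,0.3127,-0.003],[0.1734,0.3127,-0.003]],"roll":[0,0,-0.05,-0.12,-0.2,-0.28,-0.36,-0.43,-0.463,-0.463,-0.463,-0.463,-0.463,-0.463],"jaw":[1,1,1,1,1,1,1,1,1,1,1,1,1,1]}' 60;python3 - <<'E'
from h import *
s=read_state();print(s['ft_force'],np.degrees(R.from_quat(s['tool_rot']).as_euler('ZYX')))
im=read_camera('scene');cv2.imwrite('pics/s2.png',cv2.resize(im[100:340,180:500][:,:,::-1],None,fx=2.4,fy=2.4))
pencils(read_camera('top'))
E
```

```text
time_s: 5.55
tcp_pos: [0.5666, -0.2501, 0.0603]
tool_rot: [0.001, 1.0, 0.0, -0.001]
ft_force: [-2.5, 0.7, 4.2]
opening: 0.0154
finger_force: 59.7
[-2.49474626  0.67726525  4.21431795] [ 1.79897115e+02 -9.11825219e-02  1.79984103e+02]
green c [ 0.598  -0.1853] ang -5.8 far [ 0.6378 -0.1893] near [ 0.5582 -0.1813] w 0.0057 108
green c [ 0.5746 -0.1014] ang 35.9 far [ 0.6154 -0.0719] near [ 0.5342 -0.1307] w 0.0052 128
green c [ 0.565  -0.0267] ang 11.6 far [ 0.6152 -0.0164] near [ 0.5174 -0.0365] w 0.0064 158
```

View pics/s2.png

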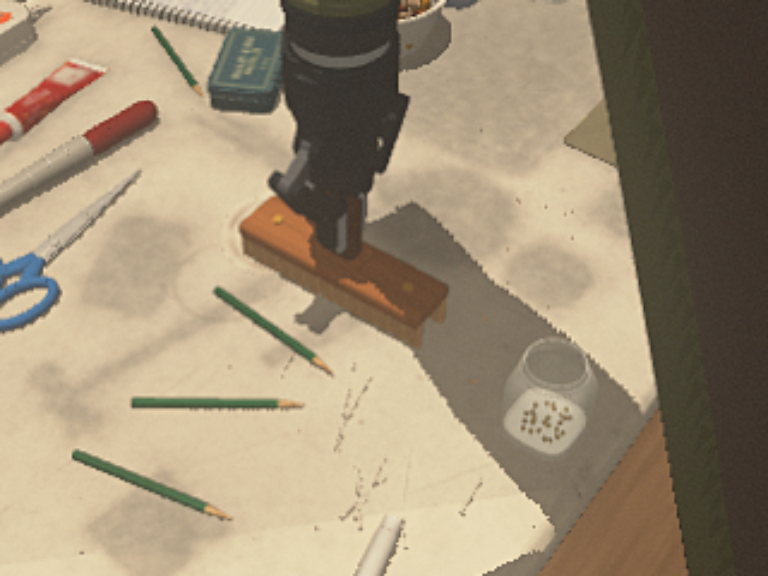

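The rake is lightly on the table, upright and square. The pencils haven't moved. Now the sweep.

```bash
python3 -m crank '{"xyz":[[0,0.01,-0.0025],[0,0.03,-0.0025],[0,0.05,-0.0025],[0,0.07,-0.0025],[0,0.09,-0.0025],[0,0.11,-0.0025],[0,0.13,-0.0025],[0,0.15,-0.0025],[0,0.17,-0.0025],[0,0.19,-0.0025],[0,0.21,-0.0025],[0,0.23,-0.0025],[0,0.25,-0.0025],[0,0.27,-0.0025],[0,0.29,-0.0025],[0,0.31,-0.0025],[0,0.33,-0.0025],[0,0.35,-0.0025],[0,0.365,-0.0025],[0,0.375,-0.0025]],"roll":[0,0,0,0,0,0,0,0,0,0,0,0,0,0,0,0,0,0,0,0],"jaw":[1,1,1,1,1,1,1,1,1,1,1,1,1,1,1,1,1,1,1,1]}' 60;python3 - <<'E'
from h import *
pencils(read_camera('top'));pencils(read_camera('scene'),'scene',box=(150,180,420,400))
print(read_state()['ft_force'])
E
```

```text
time_s: 7.65
tcp_pos: [0.5677, -0.0989, 0.0615]
tool_rot: [-0.0, 1.0, 0.0, -0.0]
ft_force: [0.1, 0.1, -1.7]
opening: 0.0154
finger_force: 58.8
green c [ 0.6069 -0.0753] ang -1.9 far [ 0.6413 -0.0764] near [ 0.5784 -0.0743] w 0.0135 195
green c [ 0.5424 -0.074 ] ang -8.5 far [ 0.5553 -0.076 ] near [ 0.5268 -0.0717] w 0.0131 78
green c [ 0.5659 -0.0262] ang 11.5 far [ 0.6185 -0.0154] near [ 0.519  -0.0357] w 0.007 195
[ 0.18328797 -1.09011098 -0.79345307]
```

```bash
python3 -m crank '{"xyz":[[0,0.01,0],[0,0.025,0],[0,0.04,0],[0,0.055,0],[0,0.07,0],[0,0.085,0],[0,0.1,0],[0,0.115,0],[0,0.13,0],[0,0.145,0],[0,0.16,0],[0,0.175,0],[0,0.19,0],[0,0.205,0],[0,0.22,0],[0,0.23,0],[0,0.238,0],[0,0.243,0],[0,0.245,0],[0,0.245,0]],"roll":[0,0,0,0,0,0,0,0,0,0,0,0,0,0,0,0,0,0,0,0],"jaw":[1,1,1,1,1,1,1,1,1,1,1,1,1,1,1,1,1,1,1,1]}' 60;python3 - <<'E'
from h import *
im=read_camera('top');pencils(im);print(read_state()['ft_force'])
cv2.imwrite('pics/t3.png',cv2.resize(im[160:300,180:400][:,:,::-1],None,fx=3.5,fy=3.5,interpolation=cv2.INTER_NEAREST))
E
```

```text
time_s: 9.75
tcp_pos: [0.5677, -0.0015, 0.0615]
tool_rot: [0.0, 1.0, 0.0, 0.0]
ft_force: [-0.1, -0.3, -1.8]
opening: 0.0152
finger_force: 58.8
green c [0.5302 0.031 ] ang -3.4 far [0.5423 0.0303] near [0.5179 0.0318] w 0.0071 47
[-0.01750787  0.31340346 -1.93603314]
```

View pics/t3.png

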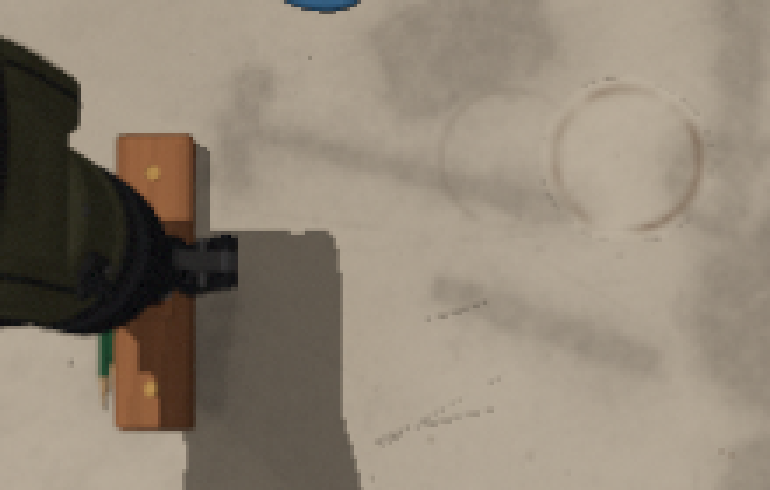

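The arm hides the pencils. Only one is visible at the board's left edge, around (105,370), so I'll back the rake off to look.

```bash
python3 -m crank '{"xyz":[[0,-0.01,0],[0,-0.04,0],[0,-0.09,-0.02],[0,-0.15,-0.02],[0,-0.21,-0.02],[0,-0.26,-0.02],[0,-0.29,-0.02],[0,-0.3,-0.02]],"roll":[0,0,0,0,0,0,0,0],"jaw":[1,1,1,1,1,1,1,1]}' 60;python3 - <<'E'
from h import *
im=read_camera('top');pencils(im);print(read_state()['ft_force'])
cv2.imwrite('pics/t4.png',cv2.resize(im[180:290,180:340][:,:,::-1],None,fx=5,fy=5,interpolation=cv2.INTER_NEAREST))
E
```

```text
time_s: 10.6
tcp_pos: [0.5675, -0.1234, 0.0695]
tool_rot: [0.001, 1.0, -0.0, 0.0]
ft_force: [-0.3, 0.7, -2.5]
opening: 0.0153
finger_force: 58.7
[ 0.55798624 -0.09220433 -2.00024146]
```

View pics/t4.png

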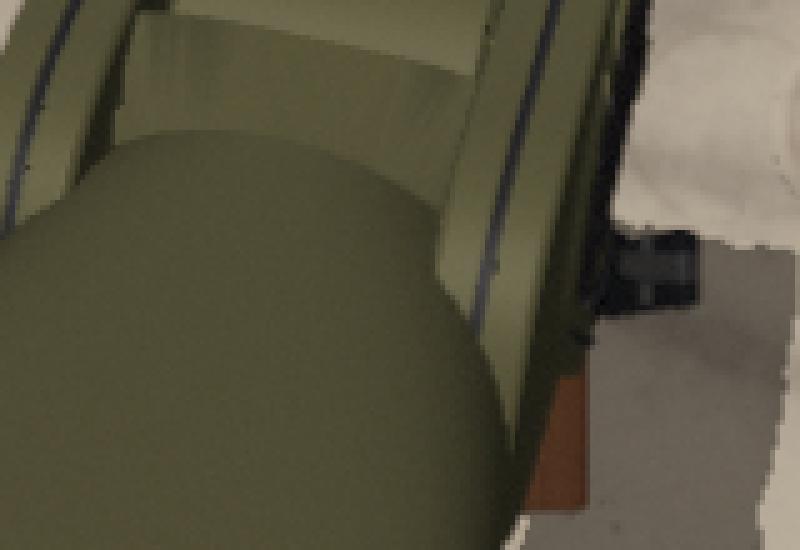

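The arm still blocks the top view. I'll use the scene and wrist cameras.

```bash
python3 - <<'E'
from h import *
a=read_camera('scene');s=read_state();b=read_camera('wrist')
cv2.imwrite('pics/w5.png',np.hstack([cv2.resize(x[:,:,::-1],(400,300),interpolation=cv2.INTER_AREA) for x in (a,b)]))
cv2.imwrite('pics/s5full.png',a[:,:,::-1]);cv2.imwrite('pics/w5full.png',b[:,:,::-1])
print('s');pencils(a,'scene',box=(100,180,420,420))
print('w');pencils(b,'wrist',(s['tcp_pos'],s['tool_rot']),(0,0,640,480))
E
```

```text
s
green c [0.5772 0.0251] ang -3.1 far [0.6413 0.0216] near [0.5193 0.0282] w 0.0237 586
w
green c [0.5755 0.0265] ang -2.8 far [0.6411 0.0234] near [0.5175 0.0293] w 0.0253 6002
```

View pics/w5.png

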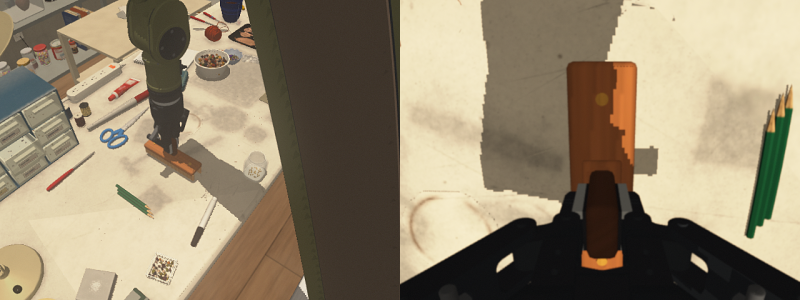

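All three pencils lie together in a bundle about 24 mm wide, with the rake 11 cm clear of it. I'll check the bundle's closeness while setting the rake down.

```bash
python3 -m crank '{"xyz":[[0,0,0.008],[0,0,0.016],[0,0,0.02],[0,0,0.0225],[0,0,0.0225],[0,0,0.0225]],"roll":[0,0,0,0,0,0],"jaw":[1,1,1,1,1,1]}' 60; python3 - <<'E'
from h import *
im=cv2.imread('pics/w5full.png');c=cv2.resize(im[110:400,540:640],None,fx=2,fy=2,interpolation=cv2.INTER_NEAREST);cv2.imwrite('pics/z.png',c)
E
```

```text
time_s: 11.35
tcp_pos: [0.5677, -0.1215, 0.0605]
tool_rot: [0.0, 1.0, -0.0, 0.0]
ft_force: [-0.5, -0.0, -2.1]
opening: 0.0154
finger_force: 58.8
```

View pics/z.png

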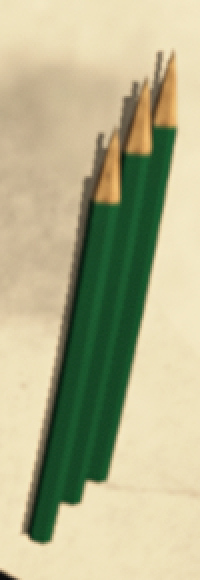

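The crop shows the three pencils touching and parallel, slightly staggered lengthwise. The rake is still hanging just above the table, so I'll lower it to contact, release and retreat.

```bash
python3 -m crank '{"xyz":[[0,0,0.001],[0,0,0.002],[0,0,0.003],[0,0,0.003]],"roll":[0,0,0,0],"jaw":[1,1,1,1]}' 60; python3 -c "
from h import *
print(np.mean([read_state()['ft_force'] for i in range(5)],0))"
```

```text
time_s: 11.75
tcp_pos: [0.5679, -0.1216, 0.0603]
tool_rot: [0.0, 1.0, 0.0, 0.001]
ft_force: [-1.3, 0.2, 4.8]
opening: 0.0154
finger_force: 60.0
[-1.25341599  0.22042996  4.76359278]
```

```bash
python3 -m crank '{"xyz":[[0,0,0],[0,0,0],[0,0,0],[0,0,0],[0,0,0],[0,0,0],[0,0,0],[0,0,-0.03],[0,0,-0.09],[0,0,-0.18],[0,0,-0.28],[0,0,-0.37],[0,0,-0.42],[0,0,-0.42]],"roll":[0,0,0,0,0,0,0,0,0,0,0,0,0,0],"jaw":[0.6,0.3,0,-0.5,-1,-1,-1,-1,-1,-1,-1,-1,-1,-1]}' 20; python3 - <<'E'
from h import *
a=read_camera('scene');s=read_state();b=read_camera('wrist')
cv2.imwrite('pics/f.png',np.hstack([cv2.resize(x[:,:,::-1],(400,300),interpolation=cv2.INTER_AREA) for x in (a,b)]))
pencils(b,'wrist',(s['tcp_pos'],s['tool_rot']),(0,0,640,480))
E
```

```text
time_s: 13.15
tcp_pos: [0.57, -0.1221, 0.2321]
tool_rot: [0.0, 1.0, -0.001, 0.004]
ft_force: [-0.1, 0.2, 0.2]
opening: 0.0853
finger_force: 0.0
green c [0.5765 0.0262] ang -2.5 far [0.6408 0.0234] near [0.518  0.0288] w 0.0231 2189
green c [ 0.8857 -0.3992] ang -26.3 far [ 0.9059 -0.4092] near [ 0.8665 -0.3897] w 0.0047 93
```

View pics/f.png

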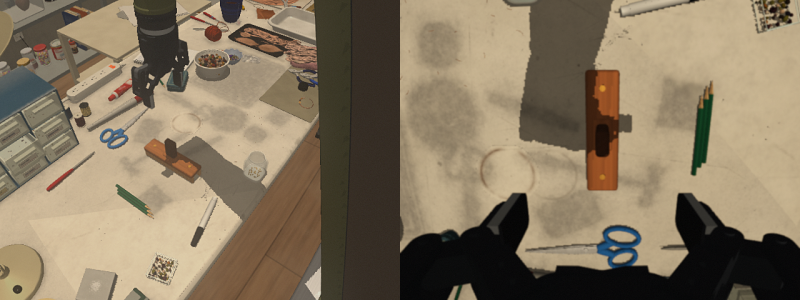

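The rake stands on its teeth, clear of the three bundled pencils, and the gripper is free above it.

```bash
python3 -c "
from station import *
print(job_done())"
```

```text
the job is handed in; nothing more can be done
None
```

I combed the three pencils together with the rake: they lie parallel and touching, flat on the table though slightly staggered lengthwise. The rake stands on its teeth about 11 cm clear of them, and the job was handed in at about 13 s.

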